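# Stack two paint sets on their coasters

### The job

Make up the two paint sets for the next class as neat, centred, upright stacks. On the blue coaster stand the aqua jar with the blue paint cup on top of it; on the yellow coaster stand the violet jar with the black lid, then the red paint cup on it, then the small white cup on top. Leave the ochre and the olive cup where they are.

Things in the scene. Friction and masses are not known exactly. Their poses are not given: they have to be found in the camera images.
- coaster_blue: Round flat blue plastic coaster, 100 mm across, 10 mm thick, fixed to the table. Origin: centre of its underside, on the table (z = 0); its top is at 10 mm.
- coaster_yellow: Round flat bright yellow plastic coaster, 100 mm across, 10 mm thick, fixed to the table. Origin: centre of its underside, on the table (z = 0); its top is at 10 mm.
- jar_aqua: White screw-top jar of aqua paint: white lid with an aqua patch on top, aqua print on the body. Straight-sided, 70 mm across, 83 mm high, flat lid; about 300 g. Origin: centre of its underside, z up.
- jar_violet: Screw-top jar of violet paint: black lid, violet-magenta band on the body. Straight-sided, 67 mm across, 76 mm high, flat lid; about 300 g. Origin: centre of its underside, z up.
- cup_blue_1: Lidded clear portion cup of blue paint, 70 mm across at the lid rim (the top 6 mm), tapering evenly to 49 mm at the foot, 54 mm high, flat lid; about 70 g. Origin: centre of its underside, z up.
- cup_red_out: Lidded clear portion cup of red paint, 70 mm across at the lid rim (the top 6 mm), tapering evenly to 49 mm at the foot, 54 mm high, flat lid; about 70 g. Origin: centre of its underside, z up.
- cup_small_white: Small opaque white lidded cup, 56 mm across at the lid rim, (the top 5 mm), tapering evenly to 39 mm at the foot, 43 mm high, flat lid; about 65 g. Origin: centre of its underside, z up.
- cup_ochre_out: Lidded clear portion cup of ochre (yellow-brown) paint, 70 mm across at the lid rim (the top 6 mm), tapering evenly to 49 mm at the foot, 54 mm high, flat lid; about 70 g. Origin: centre of its underside, z up. Not part of the job: stays where it is.
- cup_olive_7: Lidded clear portion cup of olive green paint, 70 mm across at the lid rim (the top 6 mm), tapering evenly to 49 mm at the foot, 54 mm high, flat lid; about 80 g. Origin: centre of its underside, z up. Not part of the job: stays where it is.
Mind the look-alikes: they are no part of the job. What is shaped like the cup_red_out but turquoise is not meant.

How it is judged (in metres and radians):
At the end, for the whole second after the job is handed in: Blue coaster: aqua jar (within 15 mm of its centre), blue cup on it. Yellow coaster: violet jar (within 15 mm of its centre), red cup on it, small white cup on the red cup. Each cup is within 12 mm of the centre of what it stands on; all five are upright (within 0.08 rad) and at rest (horizontal distance between jar_aqua and coaster_blue below 0.015 m and z of jar_aqua in the frame of coaster_blue between 0.005 and 0.015 m and horizontal distance between cup_blue_1 and jar_aqua below 0.012 m and z of cup_blue_1 in the frame of jar_aqua between 0.078 and 0.088 m and horizontal distance between jar_violet and coaster_yellow below 0.015 m and z of jar_violet in the frame of coaster_yellow between 0.005 and 0.015 m and horizontal distance between cup_red_out and jar_violet below 0.012 m and z of cup_red_out in the frame of jar_violet between 0.071 and 0.081 m and horizontal distance between cup_small_white and cup_red_out below 0.012 m and z of cup_small_white in the frame of cup_red_out between 0.049 and 0.059 m and angle between each of jar_aqua, cup_blue_1, jar_violet, cup_red_out, cup_small_white's own z axis and vertical below 0.08 rad and linear speed of each of jar_aqua, cup_blue_1, jar_violet, cup_red_out, cup_small_white below 0.02 m/s); the robot touches nothing.
It fails at once if the ochre cup is moved by more than 30 mm (distance of cup_ochre_out from where it was at the start of the episode above 0.03 m).
It fails at once if the olive cup is moved by more than 30 mm (distance of cup_olive_7 from where it was at the start of the episode above 0.03 m).
It also fails if it takes over 147 s, if anything falls off the work surface, if the arm or the gripper's body presses on something with over 40 N, if the wrist force passes 120 N, or if a joint passes its speed limit or range.

### The arm

A 6-joint arm with a two-finger parallel gripper is mounted at the origin on a cart in front of the work surface, level with it; the furniture and walls round the work are solid. World frame = base frame: x ahead of the robot, y to its left, z up, the work surface at z = 0. Lengths are in mm, angles in rad, forces in N, time in s.
With the tool pointing down it reaches from about 275 to 975 mm from the base axis. Payload 8.4 kg.
Tool frame: the origin (TCP) lies on the mounting face of the last link; the fingertips stand 190 mm ahead of it and the grasp point (between the pads) lies 171 mm ahead of it; z points along the fingers, y is the line along which they close (so a half turn about z gives the same grasp; the last joint's range is limited). The gripper opens to 92 mm and grips with 3 to 60 N. Pads are 20 mm wide; open, the fingers measure 128 mm over their backs; the gripper's body (75 mm by 189 mm) begins 69 mm behind the grasp point.
Start: joints at [1.122, 0.353, 1.633, -0, 1.155, -0.002], TCP at [270.051, 563.651, 404.683] pointing down, gripper open.
Joint ranges: [-2.63, 2.63], [-0.92, 2.1], [0.06, 2.66], [-1.3, 4.44], [0, 2.69], [-3.02, 3.02]. Speed limits (rad/s): [2.22, 2.22, 2.79, 3.14, 3.14, 3.14].

### API

Orientations are given as a unit quaternion [w, x, y, z].
In Python, from cell import robot gives the robot as it stands.
- The arm moves only by the tool play_rows, never from a script. Its argument "commands" is a list of rows, each a list of 6 numbers: the shift along the world's x, y, z in m, then the turn, a rotation vector about the world's x, y, z in rad. In form: [[dx, dy, dz, wx, wy, wz], ...]. A call has 1 to 8 rows; each row shifts and turns the commanded pose from where the row before left it; what a row does not reach is not made up. A row lasts 1/10 s, in which the tool goes at most 50 mm and 8.59 degrees, less where a joint would pass 70% of its speed; a pose out of reach is approached as far as the arm can. A call with a gripper value outside its range is refused whole. "gripper" is the finger opening in m, from 0 to 0.0919, set as the call begins (left out, the last holds). The fingers move at their own pace and stop on an object; "grip_force" is the grip in N (left out, the last holds). Time passes only in rows, so rows that do not move let the fingers close. It gives the time, the measured TCP pose, the force, the opening and the grip force at its end, in the units of the state.
- robot.read_state(): the state, without advancing time (a new reading comes with each control period).
- robot.read_camera(name): name is "side" or "top" or "wrist"; returns the picture (480x640x3 uint8, red, green, blue); there is no depth.
- robot.camera_params(name): a dict with "fovy" (degrees; the focal length in pixels is half the picture's height over the tangent of half this angle, whatever the lens; pixels are square), "cx", "cy" (the principal point, pixels), "rvec" (rotation vector, rad) and "tvec" (3), from world to camera coordinates, as OpenCV has them. Camera axes: x right, y down, z forward; pixel columns grow to the right and rows downward; lengths in mm; the calibration is good to about 2 mm. A picture is of the moment at which its call begins: read the wrist's pose just before it. camera_params takes no time and is no camera call; for the wrist camera it gives the pose at the moment of the call.
- robot.sign_off(): hands the job in; it is judged then, once.
The state is a dict: "time_s": time; "joint_pos": joint angles; "qd": joint speeds; "joint_efforts": joint torques, N m; "tcp_pos": TCP position; "tool_rot": TCP orientation; "contact_force": force on the tool from outside, world axes, zero at the start; "ft_torque": the same for the moment, N m; "finger_gap": opening from 0.0 (shut) to 1.0 (fully open); "grasp_force": force on a finger pad.
Only numpy, scipy, OpenCV 4.12 (cv2) and the standard library are available. Lean on these libraries where they do the work, as an engineer would, in place of code of your own. Each camera call takes 0.05 s, during which the arm holds its last target. There are 200 camera calls.

## Working session

There is one attempt and no reset: what is moved stays moved. The work goes in short steps, Python scripts to look and compute and a tool call to move; the robot and the scene stay as the last step left them, time stands still between calls to the robot, and variables do not carry over. Pictures are saved under pics/ and viewed, at most 14 in all, crops included, and the job is handed in when it is done.

Besides the shell and the picture viewer there is one more tool, called after "Request:" by a JSON object that holds its "fn" and its "kwargs". play_rows: Moves the arm, as the interface text tells. Its arguments: {"type":"object","properties":{"commands":{"type":"array","items":{"type":"array","items":{"type":"number"}}},"gripper":{"type":"number"},"grip_force":{"type":"number"}},"required":["commands"]}

```bash
mkdir -p pics
cat > h.py <<'E'
import numpy as np, cv2
from cell import robot
def cam(n):
    p=robot.camera_params(n); f=240/np.tan(np.radians(p['fovy'])/2)
    R=cv2.Rodrigues(np.array(p['rvec'],float))[0]; t=np.array(p['tvec'],float).ravel()
    return p,f,R,t
def shot(n,name):
    c=cam(n); im=robot.read_camera(n)[:,:,::-1].copy(); cv2.imwrite(f'pics/{name}.png',im); return im,c
def ray(c,u,v):
    p,f,R,t=c; d=R.T@np.array([(u-p['cx'])/f,(v-p['cy'])/f,1]); return -R.T@t,d
def onplane(c,u,v,z):
    o,d=ray(c,u,v); return o+d*(z-o[2])/d[2]
def proj(c,X):
    p,f,R,t=c; q=R@np.array(X,float)+t; return q[0]/q[2]*f+p['cx'],q[1]/q[2]*f+p['cy']
E
python3 - <<'E'
from h import *
for n in ('top','side','wrist'):
    im,c=shot(n,n+'0'); print(n,c[0],(-c[2].T@c[3]).round(), c[2][2].round(2))
s=robot.read_state();print(s)
E
```

```text
top {'fovy': 46.254440075303954, 'cx': 321.8555227339574, 'cy': 247.38296720151493, 'rvec': array([ 2.1333202 , -2.18506344,  0.11982893]), 'tvec': array([  12.74162146,  568.74338019, 1185.58357916])} [ 428.   -5. 1243.] [ 0.12  0.   -0.99]
side {'fovy': 51.81492623151878, 'cx': 321.7124741407571, 'cy': 230.33316307781035, 'rvec': array([ 2.057836  , -0.04010375,  0.03694144]), 'tvec': array([-575.08984953,   46.26741542, 1108.56493361])} [ 527. -982.  565.] [ 0.04  0.88 -0.47]
wrist {'fovy': 64.62924482749993, 'cx': 319.06336043532934, 'cy': 242.74586231657446, 'rvec': array([-2.47107114, -1.55645132, -0.19623431]), 'tvec': array([-624.49199671,  -28.75264871,  389.94370926])} [207. 594. 384.] [ 0.23 -0.11 -0.97]
{'time_s': 0.15, 'joint_pos': array([ 1.12160029e+00,  3.53498171e-01,  1.63395125e+00,  1.69260278e-05,
        1.15519448e+00, -2.38326010e-03]), 'qd': array([ 0.00108476, -0.0039775 , -0.00232649,  0.00056943, -0.00055101,
        0.00077666]), 'joint_efforts': array([-9.93065514e-04, -5.94204032e+01, -3.34470463e+01,  6.98365504e-02,
        2.04847794e-02, -1.06600912e-04]), 'tcp_pos': array([269.97125897, 563.49245058, 404.13550934]), 'tool_rot': array([-1.25219179e-04,  2.21555942e-01,  9.75147521e-01, -5.10550527e-04]), 'contact_force': array([-0.05549625,  0.40217994, -0.26716114]), 'ft_torque': array([-0.02688539, -0.03865858, -0.0341446 ]), 'grasp_force': 0.0, 'finger_gap': 0.9982051468640067}
```

View pics/top0.png

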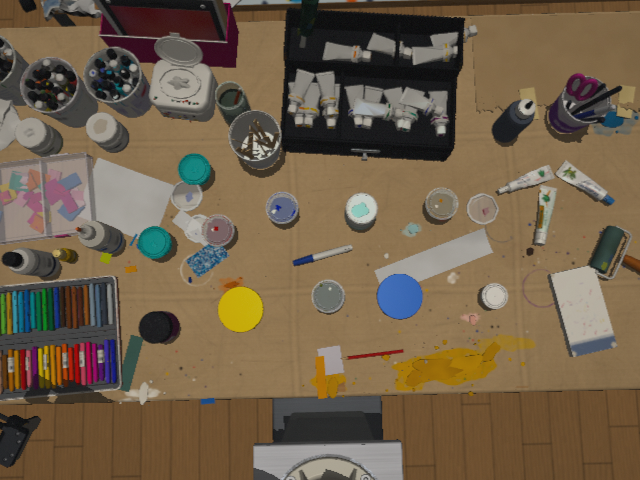

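View pics/side0.png

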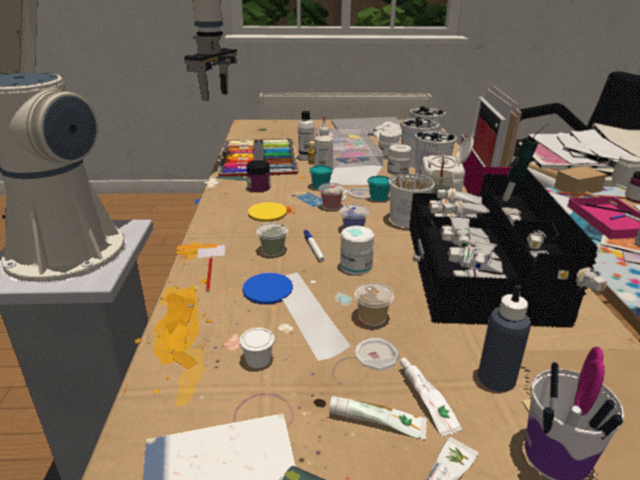

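Top view: yellow coaster (240,310), blue coaster (400,297), aqua jar (361,211), violet jar (158,327), blue cup (282,209), red cup (217,232) close to some clutter on its left, small white (494,297), olive (328,297), ochre (440,205). Side view agrees with this. Next I fit circles.

```bash
cat > m.py <<'E'
from h import *
im=cv2.imread('pics/top0.png'); c=cam('top')
G={'aqua':(361,211,83,35),'violet':(158,327,76,33.5),'blue':(282,209,54,35),'red':(217,232,54,35),'white':(494,297,43,28),'ochre':(440,205,54,35),'olive':(328,297,54,35),'cblue':(400,297,10,50),'cyel':(240,310,10,50)}
K=4; vis=cv2.resize(im[140:370,120:520],None,fx=2,fy=2,interpolation=cv2.INTER_CUBIC)
g=cv2.GaussianBlur(cv2.cvtColor(im,cv2.COLOR_BGR2GRAY),(3,3),0)
for n,(u,v,h,r) in G.items():
    X=onplane(c,u,v,h); rp=c[1]*r/(c[2]@X+c[3])[2]
    x0,y0=u-32,v-32
    roi=cv2.resize(im[y0:y0+64,x0:x0+64],None,fx=K,fy=K,interpolation=cv2.INTER_CUBIC)
    best=None
    for ch in list(cv2.split(roi))+[cv2.cvtColor(roi,cv2.COLOR_BGR2HSV)[:,:,1]]:
        q=cv2.HoughCircles(cv2.GaussianBlur(ch,(0,0),2),cv2.HOUGH_GRADIENT_ALT,1,200,param1=100,param2=0.3,minRadius=int(K*rp*.9),maxRadius=int(K*rp*1.1))
        if q is None: continue
        q=q[0][0]; uu,vv=x0+(q[0]+.5)/K-.5,y0+(q[1]+.5)/K-.5
        print(n,round(uu,1),round(vv,1),'r',round(q[2]/K,1),'exp',round(rp,1),onplane(c,uu,vv,h).round(1))
        cv2.circle(vis,(int(2*(uu-120)),int(2*(vv-140))),int(2*q[2]/K),(0,255,0),1)
cv2.imwrite('pics/topc.png',vis)
s=cv2.imread('pics/side0.png')
cv2.imwrite('pics/sidec.png',cv2.resize(s[150:375,230:410],None,fx=2.6,fy=2.6,interpolation=cv2.INTER_CUBIC))
E
python3 m.py
```

```text
aqua 359.9 209.4 r 16.9 exp 16.7 [641.3 -82.6  83. ]
aqua 361.1 207.9 r 15.4 exp 16.7 [644.4 -85.3  83. ]
aqua 361.4 208.1 r 15.4 exp 16.7 [643.8 -85.8  83. ]
aqua 360.6 208.9 r 16.7 exp 16.7 [642.3 -84.2  83. ]
violet 154.4 327.4 r 16.2 exp 16.3 [406.3 348.   76. ]
violet 154.4 326.6 r 16.2 exp 16.3 [407.9 348.   76. ]
violet 155.1 325.6 r 16.3 exp 16.3 [409.9 346.5  76. ]
blue 281.6 207.9 r 16.0 exp 16.3 [654.   83.5  54. ]
blue 281.4 206.9 r 15.9 exp 16.3 [656.2  84.   54. ]
blue 282.4 207.6 r 15.7 exp 16.3 [654.5  81.8  54. ]
blue 281.9 207.9 r 16.6 exp 16.3 [654.   82.9  54. ]
red 217.6 229.6 r 16.1 exp 16.4 [610.1 221.3  54. ]
red 217.4 229.6 r 16.0 exp 16.4 [610.2 221.8  54. ]
red 218.1 229.9 r 16.0 exp 16.4 [609.6 220.2  54. ]
red 217.1 230.4 r 16.3 exp 16.4 [608.5 222.3  54. ]
white 494.4 295.6 r 13.1 exp 13.2 [ 455.6 -365.    43. ]
white 494.4 295.4 r 13.1 exp 13.2 [ 456.1 -365.1   43. ]
white 494.9 295.9 r 13.1 exp 13.2 [ 455.1 -366.1   43. ]
white 494.1 295.1 r 13.5 exp 13.2 [ 456.7 -364.6   43. ]
ochre 442.4 203.1 r 16.1 exp 16.3 [ 655.8 -262.    54. ]
ochre 442.1 203.4 r 16.3 exp 16.3 [ 655.3 -261.4   54. ]
ochre 441.4 202.9 r 16.4 exp 16.3 [ 656.4 -259.9   54. ]
ochre 441.9 203.4 r 16.3 exp 16.3 [ 655.3 -260.9   54. ]
olive 328.4 295.9 r 16.5 exp 16.6 [463.1 -12.3  54. ]
olive 328.1 296.4 r 16.5 exp 16.6 [462.1 -11.7  54. ]
olive 328.4 295.6 r 16.3 exp 16.6 [463.7 -12.3  54. ]
olive 327.6 295.6 r 17.0 exp 16.6 [463.7 -10.7  54. ]
cblue 400.1 295.6 r 22.5 exp 22.9 [ 461.3 -169.4   10. ]
cblue 400.1 295.6 r 23.1 exp 22.9 [ 461.3 -169.4   10. ]
cblue 398.6 297.1 r 23.0 exp 22.9 [ 458.1 -165.9   10. ]
cblue 399.1 296.1 r 23.0 exp 22.9 [ 460.2 -167.1   10. ]
cyel 240.6 308.9 r 22.9 exp 22.9 [440.7 179.7  10. ]
cyel 240.6 307.6 r 22.6 exp 22.9 [443.4 179.7  10. ]
cyel 240.1 309.6 r 22.6 exp 22.9 [439.1 180.8  10. ]
cyel 241.4 308.6 r 23.0 exp 22.9 [441.2 178.1  10. ]
```

View pics/topc.png

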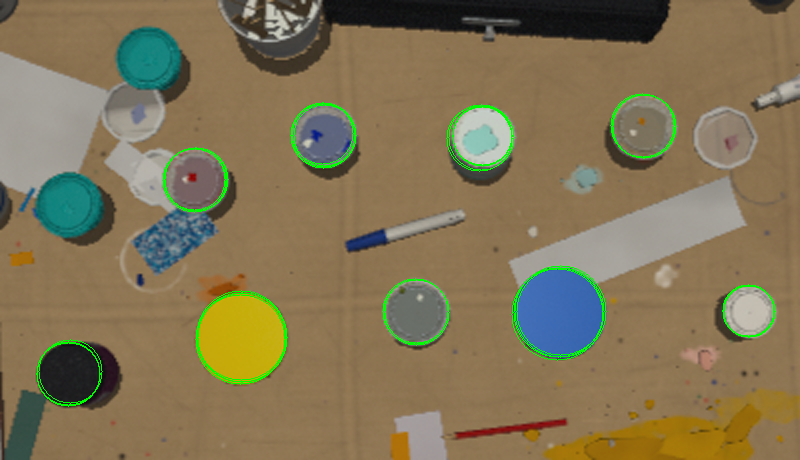

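View pics/sidec.png

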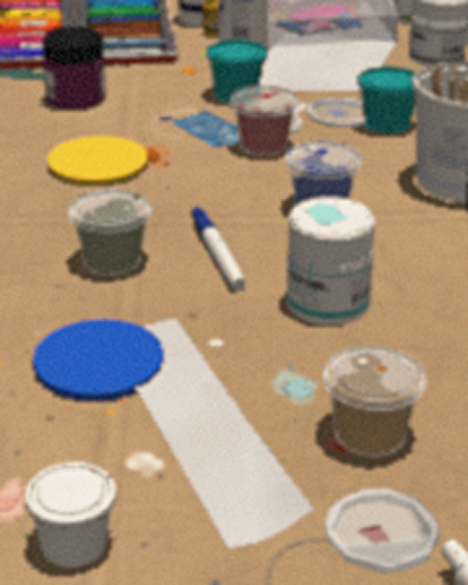

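Circles sit on every lid and both coasters. In the side crop the lid centres are: aqua (331,218), violet (75,43), blue (323,160), red (264,102), white (70,492), blue coaster (98,357), yellow coaster (98,158). I triangulate these to check heights.

Run:
```python
from h import *
T=cam('top');S=cam('side')
P={'aqua':(360.6,208.6,331,218),'violet':(154.6,326.6,75,43),'blue':(281.8,207.6,323,160),'red':(217.5,229.9,264,102),'white':(494.4,295.5,70,492),'cblue':(399.5,296.1,98,357),'cyel':(240.7,308.7,98,158)}
def pm(c): p,f,R,t=c; return np.array([[f,0,p['cx']],[0,f,p['cy']],[0,0,1]])@np.c_[R,t]
for n,(u,v,a,b) in P.items():
    x=cv2.triangulatePoints(pm(T),pm(S),np.array([[u],[v]],float),np.array([[a/2.6+230],[b/2.6+150]],float)).ravel()
    print(n,(x[:3]/x[3]).round(1))
```

```text
aqua [644.2 -84.4  79.4]
violet [409.5 350.9  65.7]
blue [656.2  83.4  49.7]
red [610.7 222.5  48.8]
white [ 455.9 -365.1   43.1]
cblue [ 460.7 -168.3    7.4]
cyel [442. 180.   8.]
```

Heights fit the descriptions. I move over the violet jar and check with the wrist camera.

Request:
{"fn": "play_rows", "kwargs": {"commands": [[0.015,-0.022,-0.006,0,0,0],[0.025,-0.04,-0.01,0,0,0],[0.025,-0.04,-0.01,0,0,0],[0.025,-0.04,-0.01,0,0,0],[0.025,-0.04,-0.01,0,0,0],[0.015,-0.022,-0.006,0,0,0],[0.008,-0.012,0,0,0,0],[0,0,0,0,0,0]], "gripper": 0.0919}}

```text
time_s: 0.95
tcp_pos: [408.8, 346.8, 352.8]
tool_rot: [-0.0, 0.223, 0.975, -0.0]
contact_force: [-0.6, 0.6, -0.3]
finger_gap: 0.999
grasp_force: 0.0
```

Run:
```python
from h import *
s=robot.read_state();print(s['tcp_pos'],s['joint_pos'],s['time_s'])
im,c=shot('wrist','w1')
for X in [(408,347.5,76),(441,180,10)]:
    u,v=proj(c,X);print(u,v); cv2.circle(im,(int(u),int(v)),4,(0,255,0),-1)
cv2.imwrite('pics/w1o.png',im)
```

```text
[408.76291658 346.77217119 352.7751751 ] [ 7.00736346e-01  2.74173137e-01  1.87396926e+00 -7.21211654e-06
  9.93616003e-01 -4.21145488e-01] 0.95
319.2979275066164 246.1361140747534
173.37134811495523 333.54878973993533
```

View pics/w1o.png

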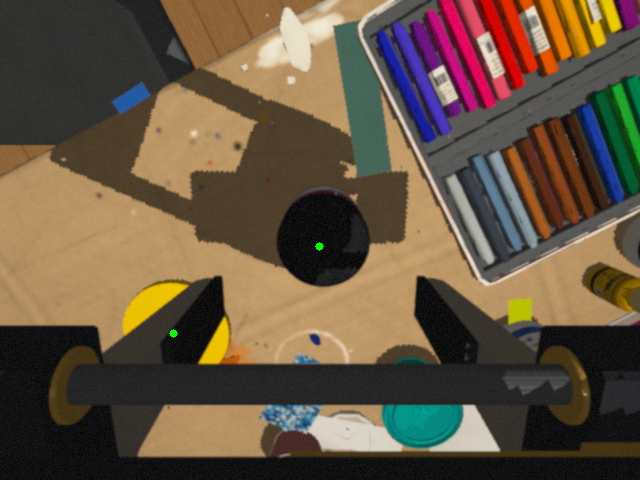

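The wrist view shows the violet jar's black lid centred near (323,239), just above my predicted dot (319,246). The pastel tray stays clear of the fingers. I fit the lid exactly.

```bash
cat >> h.py <<'E'
def lid(im,c,X,r):
    """fit lid circle near expected X (mm); returns list of centres on plane z=X[2]"""
    u,v=proj(c,X); rp=c[1]*r/(c[2]@np.array(X,float)+c[3])[2]; m=int(rp*1.8); x0,y0=max(int(u)-m,0),max(int(v)-m,0)
    roi=im[y0:y0+2*m,x0:x0+2*m]
    for ch in list(cv2.split(roi))+[cv2.cvtColor(roi,cv2.COLOR_BGR2HSV)[:,:,1]]:
        q=cv2.HoughCircles(cv2.GaussianBlur(ch,(0,0),1.5),cv2.HOUGH_GRADIENT_ALT,1,400,param1=100,param2=0.3,minRadius=int(rp*.88),maxRadius=int(rp*1.12))
        if q is None: continue
        a,b,R=q[0][0]; print(round(a+x0,1),round(b+y0,1),'r',round(R,1),'exp',round(rp,1),onplane(c,a+x0,b+y0,X[2]).round(1))
E
python3 - <<'E'
from h import *
im=cv2.imread('pics/w1.png');c=cam('wrist')
lid(im,c,(408,347.5,76),33.5)
lid(im,c,(441,180,10),50)
E
```

```text
323.0 239.0 r 47.0 exp 47.8 [404.1 353.2  76. ]
323.0 239.0 r 47.1 exp 47.8 [404.1 353.2  76. ]
323.0 239.0 r 46.8 exp 47.8 [404.1 353.2  76. ]
324.0 242.0 r 46.3 exp 47.8 [406.4 352.9  76. ]
```

Request:
{"fn": "play_rows", "kwargs": {"commands": [[-0.0015,0.002,-0.015,0,0,0],[-0.001,0.002,-0.025,0,0,0],[0,0,-0.03,0,0,0],[0,0,-0.025,0,0,0],[0,0,-0.02,0,0,0],[0,0,-0.012,0,0,0],[0,0,-0.005,0,0,0],[0,0,0,0,0,0]]}}

```text
time_s: 1.8
tcp_pos: [405.3, 352.3, 220.6]
tool_rot: [-0.0, 0.221, 0.975, -0.0]
contact_force: [-0.0, -0.3, 1.1]
finger_gap: 0.999
grasp_force: 0.0
```

Request:
{"fn": "play_rows", "kwargs": {"commands": [[0,0,0,0,0,0],[0,0,0,0,0,0],[0,0,0,0,0,0],[0,0,0,0,0,0],[0,0,0,0,0,0],[0,0,0,0,0,0]], "gripper": 0.05, "grip_force": 20}}

```text
time_s: 2.4
tcp_pos: [405.8, 351.7, 221.3]
tool_rot: [0.0, 0.222, 0.975, 0.0]
contact_force: [-1.1, -1.1, 7.7]
finger_gap: 0.717
grasp_force: 20.0
```

Gripped at 66 mm, as it should be. Lift and carry to the yellow coaster.

Request:
{"fn": "play_rows", "kwargs": {"commands": [[0,0,0.01,0,0,0],[0,0,0.025,0,0,0],[0.002,-0.01,0.025,0,0,0],[0.006,-0.03,0,0,0,0],[0.008,-0.04,0,0,0,0],[0.008,-0.04,0,0,0,0],[0.006,-0.03,0,0,0,0],[0.0035,-0.015,0,0,0,0]]}}

```text
time_s: 3.2
tcp_pos: [438.9, 184.4, 281.0]
tool_rot: [-0.0, 0.222, 0.975, -0.0]
contact_force: [-0.5, -0.3, -2.7]
finger_gap: 0.716
grasp_force: 20.0
```

Request:
{"fn": "play_rows", "kwargs": {"commands": [[0.002,-0.007,0,0,0,0],[0,0,0,0,0,0]]}}

```text
time_s: 3.4
tcp_pos: [441.2, 179.2, 280.9]
tool_rot: [0.0, 0.222, 0.975, 0.0]
contact_force: [1.1, -0.0, -2.5]
finger_gap: 0.716
grasp_force: 20.0
```

Run:
```python
from h import *
print(robot.read_state()['tcp_pos'])
im,c=shot('top','t2'); w,_=shot('wrist','w2')
cv2.imwrite('pics/c2.png',np.hstack([cv2.resize(im[200:400,100:300],(400,400)),cv2.resize(w,(400,400))]))
```

```text
[441.20238729 179.16303933 280.92477815]
```

View pics/c2.png

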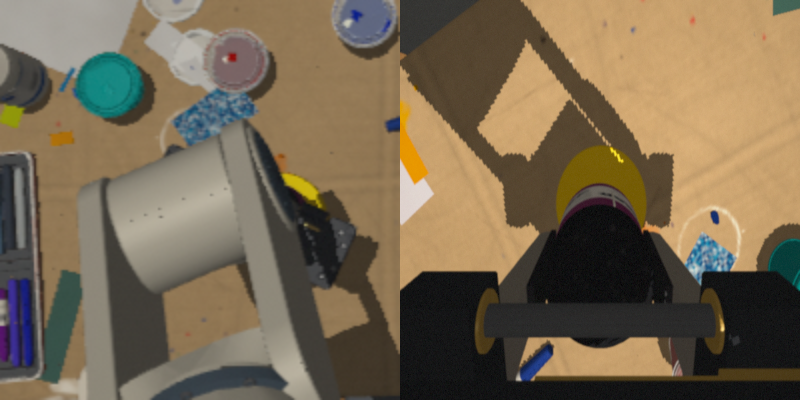

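The jar hangs upright over the yellow coaster, lined up in the wrist view. Lower it.

Request:
{"fn": "play_rows", "kwargs": {"commands": [[0,0.0005,-0.012,0,0,0],[0,0,-0.015,0,0,0],[0,0,-0.01,0,0,0],[0,0,-0.006,0,0,0],[0,0,-0.003,0,0,0],[0,0,-0.002,0,0,0],[0,0,-0.001,0,0,0],[0,0,0,0,0,0]]}}

```text
time_s: 4.3
tcp_pos: [441.2, 180.2, 231.9]
tool_rot: [0.0, 0.222, 0.975, 0.0]
contact_force: [0.2, -0.1, -2.9]
finger_gap: 0.715
grasp_force: 20.0
```

Request:
{"fn": "play_rows", "kwargs": {"commands": [[0,0,-0.001,0,0,0],[0,0,-0.001,0,0,0],[0,0,0,0,0,0]]}}

```text
time_s: 4.6
tcp_pos: [441.3, 180.2, 231.1]
tool_rot: [0.0, 0.222, 0.975, 0.0]
contact_force: [-4.9, -1.7, 17.2]
finger_gap: 0.714
grasp_force: 20.0
```

Contact. Release and rise.

Request:
{"fn": "play_rows", "kwargs": {"commands": [[0,0,0.0005,0,0,0],[0,0,0,0,0,0],[0,0,0,0,0,0],[0,0,0,0,0,0],[0,0,0,0,0,0]], "gripper": 0.0919}}

```text
time_s: 5.1
tcp_pos: [441.1, 180.2, 230.1]
tool_rot: [-0.0, 0.222, 0.975, 0.0]
contact_force: [0.9, -0.1, -1.2]
finger_gap: 0.997
grasp_force: 0.0
```

Request:
{"fn": "play_rows", "kwargs": {"commands": [[0,0,0.015,0,0,0],[0,0,0.03,0,0,0],[0,0,0.04,0,0,0],[0,0,0.04,0,0,0],[0,0,0.02,0,0,0],[0,0,0,0,0,0]]}}

```text
time_s: 5.7
tcp_pos: [441.9, 180.5, 378.1]
tool_rot: [0.002, 0.222, 0.975, 0.002]
contact_force: [0.7, -0.2, 0.1]
finger_gap: 1.001
grasp_force: 0.0
```

Run:
```python
from h import *
print(robot.read_state()['tcp_pos'])
im,c=shot('wrist','w3'); lid(im,c,(441.5,180,86),33.5)
# yellow coaster visible ring
hsv=cv2.cvtColor(im,cv2.COLOR_BGR2HSV); m=cv2.inRange(hsv,(20,150,60),(35,255,255)); k=max(cv2.findContours(m,0,2)[0],key=cv2.contourArea)
lid(im,c,(441,180,10),50)
S,cs=shot('side','s3')
cv2.imwrite('pics/c3.png',np.hstack([cv2.resize(im[:, :],(400,300)),cv2.resize(S[100:300,180:446],(400,300))]))
```

```text
[441.905227   180.50023956 378.06124117]
316.0 237.0 r 45.2 exp 45.3 [439.  180.9  86. ]
316.0 237.0 r 44.8 exp 45.3 [439.  180.9  86. ]
316.0 237.0 r 44.5 exp 45.3 [439.  180.9  86. ]
316.0 237.0 r 44.7 exp 45.3 [439.  180.9  86. ]
317.0 219.0 r 53.5 exp 53.6 [440.6 180.9  10. ]
315.0 215.0 r 52.5 exp 53.6 [436.4 180.8  10. ]
318.0 216.0 r 52.0 exp 53.6 [438.5 182.9  10. ]
318.0 218.0 r 53.3 exp 53.6 [440.2 182.1  10. ]
```

View pics/c3.png

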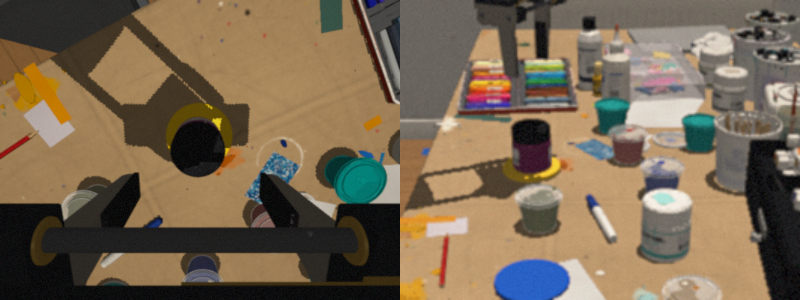

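Violet jar is upright and within about 2 mm of the coaster's centre. On to the red cup.

Request:
{"fn": "play_rows", "kwargs": {"commands": [[0.015,0.004,0,0,0,0],[0.03,0.008,-0.008,0,0,0],[0.04,0.01,-0.01,0,0,0],[0.04,0.01,-0.015,0,0,0],[0.03,0.007,-0.015,0,0,0],[0.012,0.002,-0.01,0,0,0],[0,0,0,0,0,0]]}}

```text
time_s: 6.5
tcp_pos: [607.8, 220.8, 313.6]
tool_rot: [-0.002, 0.222, 0.975, -0.001]
contact_force: [-1.1, 0.2, 0.7]
finger_gap: 0.999
grasp_force: 0.0
```

Run:
```python
from h import *
print(robot.read_state()['tcp_pos'])
im,c=shot('wrist','w4'); lid(im,c,(609.5,221.5,54),35)
```

```text
[607.81242155 220.84472894 313.56028193]
325.0 254.0 r 50.6 exp 53.2 [608.1 224.2  54. ]
323.0 254.0 r 50.7 exp 53.2 [607.5 223.   54. ]
327.0 256.0 r 50.4 exp 53.2 [609.9 224.8  54. ]
323.0 253.0 r 50.5 exp 53.2 [606.9 223.3  54. ]
```

View pics/w4.png

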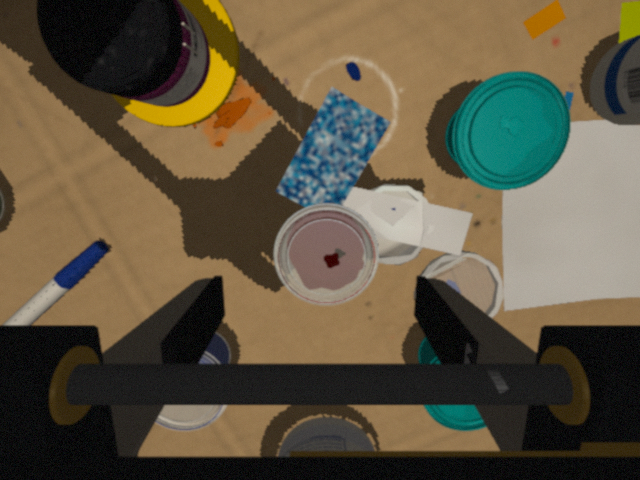

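The wrist view shows the red cup at (325,254), with a crumpled white scrap at (395,222) on the right finger's side. I triangulate how high that scrap is.

Run:
```python
from h import *
T=cam('top');W=cam('wrist')
top=cv2.imread('pics/top0.png');w=cv2.imread('pics/w4.png')
def pm(c): p,f,R,t=c; return np.array([[f,0,p['cx']],[0,f,p['cy']],[0,0,1]])@np.c_[R,t]
for z in (0,15,30): print(z,'wrist->top',[tuple(np.round(proj(T,onplane(W,u,v,z)),1)) for u,v in ((395,187),(425,222),(400,260))])
a=cv2.resize(top[205:255,160:240],None,fx=6,fy=6,interpolation=cv2.INTER_CUBIC)
cv2.imwrite('pics/c4.png',a)
```

```text
0 wrist->top [(np.float64(191.6), np.float64(239.8)), (np.float64(186.9), np.float64(224.2)), (np.float64(200.2), np.float64(214.8))]
15 wrist->top [(np.float64(190.9), np.float64(240.1)), (np.float64(186.3), np.float64(225.1)), (np.float64(199.2), np.float64(216.1))]
30 wrist->top [(np.float64(190.1), np.float64(240.4)), (np.float64(185.8), np.float64(226.0)), (np.float64(198.1), np.float64(217.4))]
```

View pics/c4.png

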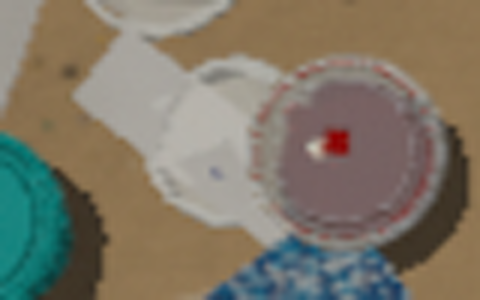

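The scrap throws no shadow and lies flat, well below the fingertips at about 28 mm. Descend and grip the lid rim.

Request:
{"fn": "play_rows", "kwargs": {"commands": [[0.0005,0.0015,-0.01,0,0,0],[0,0,-0.02,0,0,0],[0,0,-0.025,0,0,0],[0,0,-0.02,0,0,0],[0,0,-0.012,0,0,0],[0,0,-0.006,0,0,0],[0,0,-0.0015,0,0,0],[0,0,0,0,0,0]]}}

```text
time_s: 7.35
tcp_pos: [608.7, 222.7, 223.4]
tool_rot: [0.0, 0.222, 0.975, 0.0]
contact_force: [-0.5, -0.0, -0.4]
finger_gap: 0.999
grasp_force: 0.0
```

Request:
{"fn": "play_rows", "kwargs": {"commands": [[0,0,0,0,0,0],[0,0,0,0,0,0],[0,0,0,0,0,0],[0,0,0,0,0,0],[0,0,0,0,0,0],[0,0,0,0,0,0]], "gripper": 0.06, "grip_force": 10}}

```text
time_s: 7.95
tcp_pos: [608.8, 222.8, 223.1]
tool_rot: [0.0, 0.222, 0.975, 0.0]
contact_force: [-0.7, -0.1, 5.7]
finger_gap: 0.743
grasp_force: 10.0
```

Rim gripped at 68 mm. Lift and carry over the violet jar.

Request:
{"fn": "play_rows", "kwargs": {"commands": [[0,0,0.01,0,0,0],[0,0,0.02,0,0,0],[0,0,0.03,0,0,0],[0,0,0.03,0,0,0],[0,0,0.025,0,0,0],[-0.01,-0.0025,0.01,0,0,0],[-0.02,-0.005,0,0,0,0],[-0.03,-0.0075,0,0,0,0]]}}

```text
time_s: 8.75
tcp_pos: [547.8, 207.4, 347.4]
tool_rot: [0.0, 0.222, 0.975, 0.0]
contact_force: [-0.2, -0.1, -0.8]
finger_gap: 0.741
grasp_force: 10.0
```

Request:
{"fn": "play_rows", "kwargs": {"commands": [[-0.03,-0.0075,0,0,0,0],[-0.03,-0.0075,0,0,0,0],[-0.025,-0.006,0,0,0,0],[-0.015,-0.004,0,0,0,0],[-0.0095,-0.0025,0,0,0,0],[0,0,0,0,0,0],[0,0,0,0,0,0]]}}

```text
time_s: 9.45
tcp_pos: [439.4, 180.2, 347.7]
tool_rot: [0.0, 0.222, 0.975, 0.0]
contact_force: [0.5, -0.1, 0.8]
finger_gap: 0.742
grasp_force: 10.0
```

Run:
```python
from h import *
print(robot.read_state()['tcp_pos'])
im,c=shot('wrist','w5'); S,_=shot('side','s5')
cv2.imwrite('pics/c5.png',np.hstack([cv2.resize(im,(400,300)),cv2.resize(S[60:240,180:420],(400,300))]))
```

```text
[439.35096028 180.22860639 347.71129253]
```

View pics/c5.png

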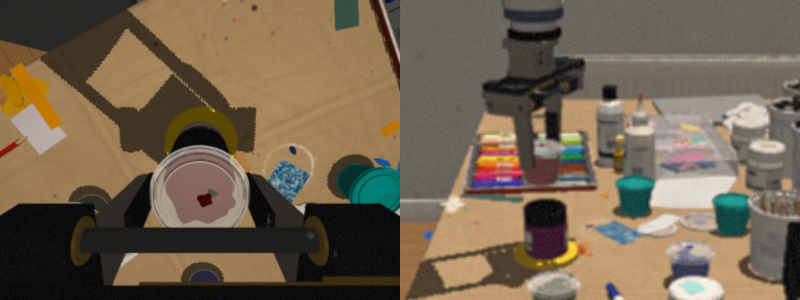

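The red cup hangs level between the pads, above the jar in both views. Lower it.

Request:
{"fn": "play_rows", "kwargs": {"commands": [[0,0,-0.01,0,0,0],[0,0,-0.012,0,0,0],[0,0,-0.008,0,0,0],[0,0,-0.004,0,0,0],[0,0,-0.002,0,0,0],[0,0,-0.001,0,0,0],[0,0,0,0,0,0]]}}

```text
time_s: 10.25
tcp_pos: [439.1, 180.2, 310.8]
tool_rot: [0.0, 0.222, 0.975, 0.0]
contact_force: [0.8, 0.7, -0.4]
finger_gap: 0.742
grasp_force: 10.0
```

Request:
{"fn": "play_rows", "kwargs": {"commands": [[0,0,-0.001,0,0,0],[0,0,0,0,0,0]]}}

```text
time_s: 10.45
tcp_pos: [439.1, 180.2, 309.9]
tool_rot: [0.0, 0.222, 0.975, 0.0]
contact_force: [-0.3, 0.7, -0.9]
finger_gap: 0.739
grasp_force: 10.0
```

Request:
{"fn": "play_rows", "kwargs": {"commands": [[0,0,-0.001,0,0,0],[0,0,0,0,0,0]]}}

```text
time_s: 10.65
tcp_pos: [439.2, 180.3, 309.0]
tool_rot: [0.0, 0.222, 0.975, 0.0]
contact_force: [-0.4, 0.2, 1.5]
finger_gap: 0.745
grasp_force: 10.0
```

Request:
{"fn": "play_rows", "kwargs": {"commands": [[0,0,-0.0005,0,0,0],[0,0,0,0,0,0]]}}

```text
time_s: 10.85
tcp_pos: [439.4, 180.4, 308.9]
tool_rot: [0.0, 0.222, 0.975, 0.0]
contact_force: [-0.6, -0.2, 7.1]
finger_gap: 0.743
grasp_force: 10.0
```

Request:
{"fn": "play_rows", "kwargs": {"commands": [[0,0,0,0,0,0],[0,0,0,0,0,0],[0,0,0,0,0,0],[0,0,0,0,0,0],[0,0,0,0,0,0]], "gripper": 0.0919}}

```text
time_s: 11.35
tcp_pos: [439.0, 180.1, 308.1]
tool_rot: [-0.0, 0.222, 0.975, -0.0]
contact_force: [0.2, 0.5, -0.2]
finger_gap: 1.004
grasp_force: 0.0
```

Request:
{"fn": "play_rows", "kwargs": {"commands": [[0,0,0.01,0,0,0],[0,0,0.025,0,0,0],[0,0,0.035,0,0,0],[0,0,0.035,0,0,0],[0,0,0.02,0,0,0],[0,0,0,0,0,0]]}}

```text
time_s: 11.95
tcp_pos: [439.7, 180.4, 436.8]
tool_rot: [0.002, 0.222, 0.975, 0.002]
contact_force: [-0.1, -0.4, 0.2]
finger_gap: 0.996
grasp_force: 0.0
```

Run:
```python
from h import *
print(robot.read_state()['tcp_pos'])
im,c=shot('wrist','w6'); lid(im,c,(439.5,180.5,140),35); print(); lid(im,c,(441,180,10),50); S,_=shot('side','s6')
cv2.imwrite('pics/c6.png',np.hstack([cv2.resize(im,(400,300)),cv2.resize(S[100:250,200:400],(400,300))]))
```

```text
[439.70699603 180.42157562 436.75711906]
317.0 238.0 r 45.3 exp 46.6 [439.  180.7 140. ]
317.0 238.0 r 45.2 exp 46.6 [439.  180.7 140. ]
316.0 242.0 r 45.9 exp 46.6 [441.5 178.7 140. ]
317.0 235.0 r 46.0 exp 46.6 [436.9 181.7 140. ]

317.0 238.0 r 44.5 exp 46.2 [468.2 166.5  10. ]
317.0 237.0 r 44.5 exp 46.2 [467.2 167.   10. ]
317.0 237.0 r 44.4 exp 46.2 [467.2 167.   10. ]
316.0 237.0 r 45.8 exp 46.2 [466.7 166.   10. ]
```

View pics/c6.png

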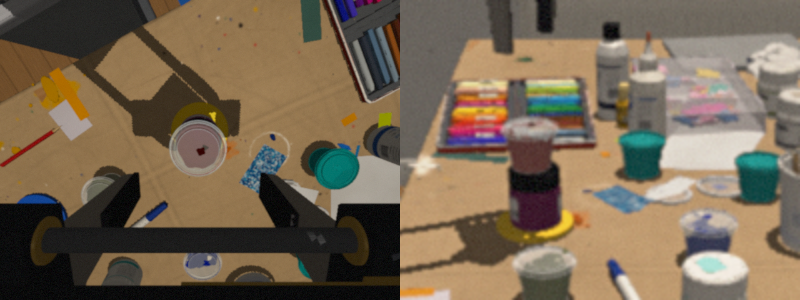

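Red cup is upright and centred within about 2 mm of the jar. Next the aqua jar.

Request:
{"fn": "play_rows", "kwargs": {"commands": [[0.012,-0.015,0,0,0,0],[0.023,-0.03,0,0,0,0],[0.028,-0.037,0,0,0,0],[0.028,-0.037,0,0,0,0],[0.028,-0.037,-0.02,0,0,0],[0.028,-0.037,-0.025,0,0,0],[0.028,-0.037,-0.025,0,0,0],[0.018,-0.023,-0.017,0,0,0]]}}

```text
time_s: 12.85
tcp_pos: [629.2, -71.1, 345.4]
tool_rot: [-0.002, 0.222, 0.975, -0.0]
contact_force: [0.3, 0.4, -0.3]
finger_gap: 1.0
grasp_force: 0.0
```

Request:
{"fn": "play_rows", "kwargs": {"commands": [[0.01,-0.012,0,0,0,0],[0,0,0,0,0,0],[0,0,0,0,0,0]]}}

```text
time_s: 13.15
tcp_pos: [638.5, -79.9, 349.2]
tool_rot: [-0.0, 0.222, 0.975, 0.0]
contact_force: [-0.9, -0.3, 0.4]
finger_gap: 1.0
grasp_force: 0.0
```

Run:
```python
from h import *
s=robot.read_state();print(s['tcp_pos'],s['joint_pos'].round(2))
im,c=shot('wrist','w7'); lid(im,c,(642.5,-84.5,83),35)
```

```text
[638.49677418 -79.94700873 349.24927075] [-0.13  0.44  1.64  0.    1.07 -1.25]
317.0 260.0 r 48.9 exp 51.6 [643.2 -83.5  83. ]
316.0 259.0 r 48.4 exp 51.6 [642.3 -83.8  83. ]
316.0 258.0 r 49.8 exp 51.6 [641.7 -83.5  83. ]
```

Request:
{"fn": "play_rows", "kwargs": {"commands": [[0.002,-0.002,-0.012,0,0,0],[0.002,-0.002,-0.025,0,0,0],[0,0,-0.03,0,0,0],[0,0,-0.025,0,0,0],[0,0,-0.018,0,0,0],[0,0,-0.009,0,0,0],[0,0,-0.004,0,0,0],[0,0,0,0,0,0]]}}

```text
time_s: 14.0
tcp_pos: [642.9, -84.3, 226.2]
tool_rot: [0.0, 0.221, 0.975, 0.0]
contact_force: [-0.1, 0.2, -1.2]
finger_gap: 1.002
grasp_force: 0.0
```

Request:
{"fn": "play_rows", "kwargs": {"commands": [[0,0,0,0,0,0],[0,0,0,0,0,0],[0,0,0,0,0,0],[0,0,0,0,0,0],[0,0,0,0,0,0],[0,0,0,0,0,0]], "gripper": 0.05, "grip_force": 20}}

```text
time_s: 14.6
tcp_pos: [643.1, -84.7, 226.6]
tool_rot: [0.0, 0.222, 0.975, 0.0]
contact_force: [-0.9, 0.5, 5.4]
finger_gap: 0.727
grasp_force: 20.0
```

Request:
{"fn": "play_rows", "kwargs": {"commands": [[0,0,0.01,0,0,0],[0,0,0.02,0,0,0],[-0.008,-0.004,0.02,0,0,0],[-0.02,-0.009,0.01,0,0,0],[-0.03,-0.0135,0,0,0,0],[-0.035,-0.016,0,0,0,0],[-0.035,-0.016,0,0,0,0],[-0.03,-0.0135,0,0,0,0]]}}

```text
time_s: 15.4
tcp_pos: [482.8, -157.0, 286.0]
tool_rot: [-0.001, 0.221, 0.975, -0.0]
contact_force: [-0.6, -0.0, -3.1]
finger_gap: 0.725
grasp_force: 20.0
```

Request:
{"fn": "play_rows", "kwargs": {"commands": [[-0.017,-0.008,0,0,0,0],[-0.008,-0.0035,0,0,0,0],[0,0,0,0,0,0],[0,0,0,0,0,0]]}}

```text
time_s: 15.8
tcp_pos: [461.0, -168.2, 286.3]
tool_rot: [0.001, 0.222, 0.975, 0.0]
contact_force: [0.3, 0.2, -3.5]
finger_gap: 0.727
grasp_force: 20.0
```

Request:
{"fn": "play_rows", "kwargs": {"commands": [[-0.0005,0,-0.012,0,0,0],[0,0,-0.015,0,0,0],[0,0,-0.01,0,0,0],[0,0,-0.006,0,0,0],[0,0,-0.003,0,0,0],[0,0,-0.002,0,0,0],[0,0,-0.001,0,0,0],[0,0,0,0,0,0]]}}

```text
time_s: 16.6
tcp_pos: [459.5, -168.2, 237.2]
tool_rot: [0.0, 0.222, 0.975, -0.0]
contact_force: [0.4, -1.0, -3.4]
finger_gap: 0.724
grasp_force: 20.0
```

Request:
{"fn": "play_rows", "kwargs": {"commands": [[0,0,-0.001,0,0,0],[0,0,0,0,0,0]]}}

```text
time_s: 16.8
tcp_pos: [459.6, -168.3, 236.6]
tool_rot: [0.0, 0.222, 0.975, -0.0]
contact_force: [-1.5, 0.5, 2.8]
finger_gap: 0.727
grasp_force: 20.0
```

Contact (force changed sign). Release, rise and check.

Request:
{"fn": "play_rows", "kwargs": {"commands": [[0,0,0,0,0,0],[0,0,0,0,0,0],[0,0,0,0,0,0],[0,0,0,0,0,0],[0,0,0,0,0,0]], "gripper": 0.0919}}

```text
time_s: 17.3
tcp_pos: [459.4, -168.2, 235.9]
tool_rot: [0.0, 0.222, 0.975, -0.0]
contact_force: [0.5, -0.1, 0.0]
finger_gap: 1.003
grasp_force: 0.0
```

Request:
{"fn": "play_rows", "kwargs": {"commands": [[0,0,0.015,0,0,0],[0,0,0.03,0,0,0],[0,0,0.04,0,0,0],[0,0,0.04,0,0,0],[0,0,0.02,0,0,0],[0,0,0,0,0,0]]}}

```text
time_s: 17.9
tcp_pos: [460.2, -168.5, 383.9]
tool_rot: [0.003, 0.222, 0.975, -0.0]
contact_force: [0.4, -0.2, -0.9]
finger_gap: 1.0
grasp_force: 0.0
```

Run:
```python
from h import *
print(robot.read_state()['tcp_pos'])
im,c=shot('wrist','w8'); lid(im,c,(459.5,-168.2,93),35);print(); lid(im,c,(460,-168,10),50)
```

```text
[ 460.22081966 -168.45870347  383.94264893]
321.0 213.0 r 50.3 exp 47.6 [ 442.6 -158.1   93. ]
320.0 216.0 r 50.3 exp 47.6 [ 444.3 -159.7   93. ]
322.0 214.0 r 50.4 exp 47.6 [ 443.6 -157.8   93. ]

321.0 216.0 r 52.0 exp 52.8 [ 459.1 -165.5   10. ]
322.0 214.0 r 51.0 exp 52.8 [ 457.8 -163.8   10. ]
320.0 215.0 r 51.4 exp 52.8 [ 457.8 -165.9   10. ]
322.0 215.0 r 52.0 exp 52.8 [ 458.6 -164.2   10. ]
```

The first fit locked onto the coaster, so I mask the pale lid instead.

Run:
```python
from h import *
im=cv2.imread('pics/w8.png');c=cam('wrist'); print(proj(c,(459.5,-168.2,93)))
hsv=cv2.cvtColor(im,cv2.COLOR_BGR2HSV)
m=((hsv[:,:,1]<90)&(hsv[:,:,2]>110)).astype(np.uint8)*255
m=cv2.morphologyEx(m,cv2.MORPH_OPEN,np.ones((3,3)))
for k in cv2.findContours(m,0,2)[0]:
    if cv2.contourArea(k)>1500:
        (a,b),r=cv2.minEnclosingCircle(k); print(round(a,1),round(b,1),round(r,1),cv2.contourArea(k),onplane(c,a,b,93).round(1))
cv2.imwrite('pics/c8.png',im[100:340,180:500])
```

```text
(np.float64(318.66423172702287), np.float64(241.8399931043447))
321.0 439.3 36.0 1556.5 [ 616.  -241.1   93. ]
239.5 428.1 35.9 2281.0 [ 576.4 -297.9   93. ]
123.8 307.5 30.5 2301.5 [ 441.9 -325.2   93. ]
298.0 304.5 114.1 9150.0 [ 497.3 -203.8   93. ]
499.1 146.9 48.3 6200.0 [452.3 -27.4  93. ]
421.6 8.6 38.5 1992.5 [350.6 -44.1  93. ]
```

View pics/c8.png

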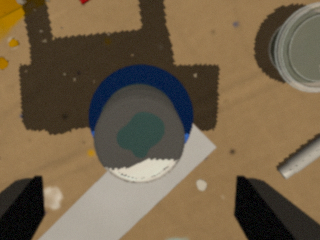

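The crop shows the aqua jar's lid centred at about (139,138), as predicted, with the coaster edge evenly around it. Next the blue cup.

Request:
{"fn": "play_rows", "kwargs": {"commands": [[0.01,0.013,0,0,0,0],[0.022,0.029,0,0,0,0],[0.028,0.036,0,0,0,0],[0.028,0.036,-0.01,0,0,0],[0.028,0.036,-0.015,0,0,0],[0.028,0.036,-0.015,0,0,0],[0.026,0.034,-0.015,0,0,0],[0.016,0.021,-0.01,0,0,0]]}}

```text
time_s: 18.75
tcp_pos: [645.9, 75.3, 312.3]
tool_rot: [-0.002, 0.221, 0.975, -0.0]
contact_force: [0.0, 0.6, 0.6]
finger_gap: 1.002
grasp_force: 0.0
```

Request:
{"fn": "play_rows", "kwargs": {"commands": [[0.008,0.01,0,0,0,0],[0,0,0,0,0,0],[0,0,0,0,0,0]]}}

```text
time_s: 19.05
tcp_pos: [652.8, 82.0, 315.6]
tool_rot: [-0.001, 0.222, 0.975, -0.0]
contact_force: [-0.1, 0.1, -0.6]
finger_gap: 0.999
grasp_force: 0.0
```

Run:
```python
from h import *
s=robot.read_state();print(s['tcp_pos'])
im,c=shot('wrist','w9'); lid(im,c,(654.5,83,54),35)
```

```text
[652.78525655  82.04057292 315.61842028]
325.0 254.0 r 50.7 exp 52.8 [654.6  85.5  54. ]
325.0 255.0 r 50.7 exp 52.8 [655.2  85.2  54. ]
325.0 255.0 r 50.2 exp 52.8 [655.2  85.2  54. ]
325.0 252.0 r 50.6 exp 52.8 [653.3  86.1  54. ]
```

Request:
{"fn": "play_rows", "kwargs": {"commands": [[0.001,0.001,-0.01,0,0,0],[0.001,0.001,-0.02,0,0,0],[0,0,-0.025,0,0,0],[0,0,-0.02,0,0,0],[0,0,-0.012,0,0,0],[0,0,-0.006,0,0,0],[0,0,-0.0015,0,0,0],[0,0,0,0,0,0]]}}

```text
time_s: 19.9
tcp_pos: [655.7, 84.7, 222.0]
tool_rot: [0.0, 0.222, 0.975, 0.0]
contact_force: [-0.8, 0.6, -0.7]
finger_gap: 1.0
grasp_force: 0.0
```

Request:
{"fn": "play_rows", "kwargs": {"commands": [[0,0,0,0,0,0],[0,0,0,0,0,0],[0,0,0,0,0,0],[0,0,0,0,0,0],[0,0,0,0,0,0],[0,0,0,0,0,0]], "gripper": 0.06, "grip_force": 10}}

```text
time_s: 20.5
tcp_pos: [655.6, 84.9, 222.0]
tool_rot: [0.0, 0.222, 0.975, 0.0]
contact_force: [-1.3, 0.5, 5.1]
finger_gap: 0.744
grasp_force: 10.0
```

Request:
{"fn": "play_rows", "kwargs": {"commands": [[0,0,0.01,0,0,0],[0,0,0.02,0,0,0],[0,0,0.03,0,0,0],[0,0,0.03,0,0,0],[0,0,0.03,0,0,0],[-0.008,-0.01,0.015,0,0,0],[-0.018,-0.023,0,0,0,0],[-0.025,-0.032,0,0,0,0]]}}

```text
time_s: 21.3
tcp_pos: [603.7, 19.5, 356.7]
tool_rot: [0.0, 0.221, 0.975, 0.0]
contact_force: [-0.3, -0.6, -0.9]
finger_gap: 0.744
grasp_force: 10.0
```

Request:
{"fn": "play_rows", "kwargs": {"commands": [[-0.025,-0.032,0,0,0,0],[-0.025,-0.032,0,0,0,0],[-0.025,-0.032,0,0,0,0],[-0.025,-0.032,0,0,0,0],[-0.02,-0.026,0,0,0,0],[-0.013,-0.017,0,0,0,0],[-0.009,-0.012,0,0,0,0],[-0.003,-0.005,0,0,0,0]]}}

```text
time_s: 22.1
tcp_pos: [458.2, -169.0, 356.2]
tool_rot: [-0.0, 0.222, 0.975, -0.0]
contact_force: [-0.2, 0.9, -0.5]
finger_gap: 0.744
grasp_force: 10.0
```

Request:
{"fn": "play_rows", "kwargs": {"commands": [[0,0,0,0,0,0],[0,0,0,0,0,0]]}}

```text
time_s: 22.3
tcp_pos: [459.8, -167.8, 356.4]
tool_rot: [0.0, 0.221, 0.975, 0.0]
contact_force: [-0.3, 0.7, -0.3]
finger_gap: 0.743
grasp_force: 10.0
```

Lower 41 mm to about TCP z 315.

Request:
{"fn": "play_rows", "kwargs": {"commands": [[-0.0005,0,-0.01,0,0,0],[0,0,-0.013,0,0,0],[0,0,-0.009,0,0,0],[0,0,-0.004,0,0,0],[0,0,-0.002,0,0,0],[0,0,-0.001,0,0,0],[0,0,-0.001,0,0,0],[0,0,0,0,0,0]]}}

```text
time_s: 23.1
tcp_pos: [459.0, -168.2, 316.6]
tool_rot: [0.0, 0.222, 0.975, -0.0]
contact_force: [0.2, -0.4, 0.5]
finger_gap: 0.743
grasp_force: 10.0
```

Request:
{"fn": "play_rows", "kwargs": {"commands": [[0,0,-0.001,0,0,0],[0,0,0,0,0,0]]}}

```text
time_s: 23.3
tcp_pos: [458.9, -168.2, 315.6]
tool_rot: [0.0, 0.222, 0.975, -0.0]
contact_force: [0.1, 0.3, -0.5]
finger_gap: 0.744
grasp_force: 10.0
```

Request:
{"fn": "play_rows", "kwargs": {"commands": [[0,0,-0.001,0,0,0],[0,0,0,0,0,0]]}}

```text
time_s: 23.5
tcp_pos: [459.0, -168.2, 314.7]
tool_rot: [0.0, 0.222, 0.975, -0.0]
contact_force: [-0.7, -0.5, 2.1]
finger_gap: 0.744
grasp_force: 10.0
```

Touching at the expected height. Release and rise, then check.

Request:
{"fn": "play_rows", "kwargs": {"commands": [[0,0,-0.0003,0,0,0],[0,0,0,0,0,0],[0,0,0,0,0,0],[0,0,0,0,0,0],[0,0,0,0,0,0]], "gripper": 0.0919}}

```text
time_s: 24.0
tcp_pos: [458.9, -168.2, 314.1]
tool_rot: [-0.0, 0.222, 0.975, 0.0]
contact_force: [0.0, 0.2, 0.2]
finger_gap: 0.999
grasp_force: 0.0
```

Request:
{"fn": "play_rows", "kwargs": {"commands": [[0,0,0.01,0,0,0],[0,0,0.025,0,0,0],[0,0,0.035,0,0,0],[0,0,0.035,0,0,0],[0,0,0.02,0,0,0],[0,0,0,0,0,0]]}}

```text
time_s: 24.6
tcp_pos: [459.5, -168.4, 442.8]
tool_rot: [0.003, 0.222, 0.975, -0.0]
contact_force: [0.5, 0.4, -0.1]
finger_gap: 0.996
grasp_force: 0.0
```

Run:
```python
from h import *
print(robot.read_state()['tcp_pos'])
im,c=shot('wrist','w10'); lid(im,c,(459,-168.2,147),35)
```

```text
[ 459.53880015 -168.39621677  442.81494589]
319.0 237.0 r 44.9 exp 46.8 [ 458.6 -167.6  147. ]
318.0 237.0 r 44.8 exp 46.8 [ 458.3 -168.3  147. ]
319.0 238.0 r 44.8 exp 46.8 [ 459.3 -167.9  147. ]
319.0 235.0 r 45.3 exp 46.8 [ 457.2 -166.9  147. ]
```

Request:
{"fn": "play_rows", "kwargs": {"commands": [[0,-0.015,0,0,0,0],[0,-0.03,0,0,0,0],[-0.001,-0.035,0,0,0,0],[-0.001,-0.035,-0.02,0,0,0],[-0.001,-0.035,-0.035,0,0,0],[0,-0.027,-0.04,0,0,0],[0,-0.014,-0.03,0,0,0],[0,-0.006,-0.01,0,0,0]]}}

```text
time_s: 25.45
tcp_pos: [453.9, -366.2, 299.4]
tool_rot: [-0.003, 0.222, 0.975, 0.001]
contact_force: [-1.2, 1.0, -0.4]
finger_gap: 1.001
grasp_force: 0.0
```

Request:
{"fn": "play_rows", "kwargs": {"commands": [[0,0,0,0,0,0],[0,0,0,0,0,0]]}}

```text
time_s: 25.65
tcp_pos: [456.0, -365.1, 304.7]
tool_rot: [0.0, 0.222, 0.975, 0.0]
contact_force: [-0.6, 0.1, -0.1]
finger_gap: 0.998
grasp_force: 0.0
```

Run:
```python
from h import *
s=robot.read_state();print(s['tcp_pos'],s['joint_pos'].round(2))
im,c=shot('wrist','w11'); lid(im,c,(456,-365,43),28)
```

```text
[ 455.98452223 -365.14158899  304.70410284] [-0.68  0.4   1.81  0.    0.93 -1.8 ]
320.0 251.0 r 41.5 exp 42.3 [ 454.8 -363.6   43. ]
320.0 250.0 r 41.1 exp 42.3 [ 454.2 -363.3   43. ]
320.0 251.0 r 40.9 exp 42.3 [ 454.8 -363.6   43. ]
319.0 250.0 r 41.4 exp 42.3 [ 453.9 -363.9   43. ]
```

Request:
{"fn": "play_rows", "kwargs": {"commands": [[-0.0005,0.0005,-0.01,0,0,0],[0,0,-0.02,0,0,0],[0,0,-0.025,0,0,0],[0,0,-0.02,0,0,0],[0,0,-0.011,0,0,0],[0,0,-0.005,0,0,0],[0,0,-0.002,0,0,0],[0,0,0,0,0,0]]}}

```text
time_s: 26.5
tcp_pos: [455.7, -364.8, 211.7]
tool_rot: [0.0, 0.221, 0.975, -0.0]
contact_force: [0.3, 1.1, 0.1]
finger_gap: 1.0
grasp_force: 0.0
```

Request:
{"fn": "play_rows", "kwargs": {"commands": [[0,0,0,0,0,0],[0,0,0,0,0,0],[0,0,0,0,0,0],[0,0,0,0,0,0],[0,0,0,0,0,0],[0,0,0,0,0,0],[0,0,0,0,0,0]], "gripper": 0.045, "grip_force": 10}}

```text
time_s: 27.2
tcp_pos: [455.4, -364.7, 211.3]
tool_rot: [0.0, 0.222, 0.975, -0.0]
contact_force: [-0.8, 0.7, 2.2]
finger_gap: 0.595
grasp_force: 10.0
```

Gripped at 55 mm. Lift high enough to clear the blue stack and carry to the yellow stack.

Request:
{"fn": "play_rows", "kwargs": {"commands": [[0,0,0.01,0,0,0],[0,0,0.02,0,0,0],[0,0,0.03,0,0,0],[0,0,0.035,0,0,0],[0,0,0.035,0,0,0],[0,0,0.035,0,0,0],[0,0,0.025,0,0,0],[0,0.01,0.01,0,0,0]]}}

```text
time_s: 28.0
tcp_pos: [455.7, -355.3, 414.5]
tool_rot: [0.002, 0.222, 0.975, -0.001]
contact_force: [-0.9, -0.7, -0.6]
finger_gap: 0.593
grasp_force: 10.0
```

Request:
{"fn": "play_rows", "kwargs": {"commands": [[0,0.025,0,0,0,0],[-0.001,0.035,0,0,0,0],[-0.001,0.035,0,0,0,0],[-0.001,0.035,0,0,0,0],[-0.001,0.035,0,0,0,0],[-0.001,0.035,0,0,0,0],[-0.001,0.035,0,0,0,0],[-0.001,0.035,0,0,0,0]]}}

```text
time_s: 28.8
tcp_pos: [447.4, -82.8, 410.5]
tool_rot: [-0.001, 0.222, 0.975, 0.0]
contact_force: [0.9, -0.4, -0.8]
finger_gap: 0.593
grasp_force: 10.0
```

Request:
{"fn": "play_rows", "kwargs": {"commands": [[-0.001,0.035,0,0,0,0],[-0.001,0.035,0,0,0,0],[-0.001,0.035,0,0,0,0],[-0.001,0.035,0,0,0,0],[-0.001,0.035,0,0,0,0],[-0.001,0.03,0,0,0,0],[-0.001,0.02,0,0,0,0],[-0.001,0.01,0,0,0,0]]}}

```text
time_s: 29.6
tcp_pos: [439.4, 151.9, 410.5]
tool_rot: [-0.001, 0.221, 0.975, -0.0]
contact_force: [-1.2, -0.2, -0.8]
finger_gap: 0.594
grasp_force: 10.0
```

Request:
{"fn": "play_rows", "kwargs": {"commands": [[0,0,0,0,0,0],[0,0,0,0,0,0]]}}

```text
time_s: 29.8
tcp_pos: [440.1, 149.9, 410.8]
tool_rot: [-0.0, 0.221, 0.975, -0.0]
contact_force: [0.5, -0.1, -0.5]
finger_gap: 0.591
grasp_force: 10.0
```

Request:
{"fn": "play_rows", "kwargs": {"commands": [[0,0.008,0,0,0,0],[-0.0005,0.012,0,0,0,0],[0,0.007,-0.005,0,0,0],[0,0.003,-0.012,0,0,0],[0,0,-0.015,0,0,0],[0,0,-0.012,0,0,0],[0,0,-0.006,0,0,0],[0,0,0,0,0,0]]}}

```text
time_s: 30.6
tcp_pos: [439.6, 180.2, 360.0]
tool_rot: [-0.001, 0.222, 0.975, -0.001]
contact_force: [-0.3, -0.4, -0.4]
finger_gap: 0.597
grasp_force: 10.0
```

Request:
{"fn": "play_rows", "kwargs": {"commands": [[0,0,-0.004,0,0,0],[0,0,-0.002,0,0,0],[0,0,-0.0015,0,0,0],[0,0,0,0,0,0],[0,0,0,0,0,0]]}}

```text
time_s: 31.1
tcp_pos: [439.9, 180.3, 353.8]
tool_rot: [0.0, 0.222, 0.975, 0.0]
contact_force: [-0.6, -0.9, -1.0]
finger_gap: 0.592
grasp_force: 10.0
```

Request:
{"fn": "play_rows", "kwargs": {"commands": [[-0.0005,0,-0.001,0,0,0],[0,0,-0.0007,0,0,0],[0,0,0,0,0,0]]}}

```text
time_s: 31.4
tcp_pos: [439.3, 180.3, 351.9]
tool_rot: [-0.0, 0.222, 0.975, -0.0]
contact_force: [-1.1, -0.4, -1.0]
finger_gap: 0.591
grasp_force: 10.0
```

Request:
{"fn": "play_rows", "kwargs": {"commands": [[0,0,-0.0007,0,0,0],[0,0,0,0,0,0]]}}

```text
time_s: 31.6
tcp_pos: [439.4, 180.3, 351.2]
tool_rot: [-0.0, 0.222, 0.975, -0.0]
contact_force: [0.6, 0.5, -0.1]
finger_gap: 0.591
grasp_force: 10.0
```

Request:
{"fn": "play_rows", "kwargs": {"commands": [[0,0,-0.0007,0,0,0],[0,0,0,0,0,0]]}}

```text
time_s: 31.8
tcp_pos: [439.5, 180.4, 350.7]
tool_rot: [0.0, 0.222, 0.975, 0.0]
contact_force: [0.1, 0.0, 1.5]
finger_gap: 0.59
grasp_force: 10.0
```

Contact. Release, rise straight up, and check both stacks.

Request:
{"fn": "play_rows", "kwargs": {"commands": [[0,0,-0.0002,0,0,0],[0,0,0,0,0,0],[0,0,0,0,0,0],[0,0,0,0,0,0],[0,0,0,0,0,0],[0,0,0,0,0,0]], "gripper": 0.0919}}

```text
time_s: 32.4
tcp_pos: [439.4, 180.3, 350.3]
tool_rot: [-0.0, 0.222, 0.975, -0.0]
contact_force: [-0.0, -0.1, -0.0]
finger_gap: 0.999
grasp_force: 0.0
```

Request:
{"fn": "play_rows", "kwargs": {"commands": [[0,0,0.01,0,0,0],[0,0,0.025,0,0,0],[0,0,0.035,0,0,0],[0,0,0.035,0,0,0],[0,0,0.02,0,0,0],[0,0,0,0,0,0]]}}

```text
time_s: 33.0
tcp_pos: [439.9, 180.6, 478.9]
tool_rot: [0.002, 0.222, 0.975, 0.002]
contact_force: [-0.2, 0.5, -0.1]
finger_gap: 1.0
grasp_force: 0.0
```

Run:
```python
from h import *
print(robot.read_state()['tcp_pos'])
im,c=shot('wrist','w12'); lid(im,c,(439.4,180.3,183),28)
S,_=shot('side','s12')
cv2.imwrite('pics/c12.png',np.hstack([cv2.resize(im,(400,300)),cv2.resize(S[100:325,200:500],(400,300))]))
```

```text
[439.93313002 180.56163852 478.93438043]
316.0 226.0 r 36.0 exp 37.4 [430.5 184.3 183. ]
316.0 226.0 r 36.6 exp 37.4 [430.5 184.3 183. ]
316.0 236.0 r 36.2 exp 37.4 [437.3 180.9 183. ]
317.0 236.0 r 37.7 exp 37.4 [437.7 181.6 183. ]
```

View pics/c12.png

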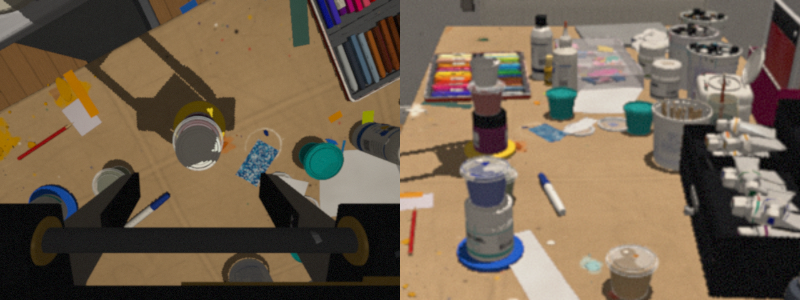

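Both stacks look upright in the side view. The white lid's fit is ambiguous in the wrist view, at (316,226) or (316,236), so I move the arm aside for a top-view check.

Request:
{"fn": "play_rows", "kwargs": {"commands": [[-0.01,0.02,0,0,0,0],[-0.02,0.045,0,0,0,0],[-0.02,0.045,0,0,0,0],[-0.02,0.045,0,0,0,0],[-0.02,0.045,0,0,0,0],[-0.02,0.045,0,0,0,0],[-0.02,0.045,0,0,0,0],[-0.01,0.03,0,0,0,0]]}}

```text
time_s: 33.9
tcp_pos: [297.3, 502.6, 473.3]
tool_rot: [-0.001, 0.221, 0.975, -0.001]
contact_force: [-0.1, -0.5, -0.3]
finger_gap: 0.998
grasp_force: 0.0
```

Request:
{"fn": "play_rows", "kwargs": {"commands": [[0,0.02,0,0,0,0],[0,0.02,0,0,0,0],[0,0,0,0,0,0],[0,0,0,0,0,0]]}}

```text
time_s: 34.3
tcp_pos: [299.2, 540.0, 473.5]
tool_rot: [-0.0, 0.221, 0.975, -0.002]
contact_force: [-0.3, 0.2, 0.2]
finger_gap: 1.0
grasp_force: 0.0
```

Run:
```python
from h import *
print(robot.read_state()['tcp_pos'])
im,c=shot('top','t13')
K=4; big=cv2.resize(im,None,fx=K,fy=K,interpolation=cv2.INTER_CUBIC)
p,f,R,t=c; p=dict(p,cx=p['cx']*K+1.5,cy=p['cy']*K+1.5); cb=(p,f*K,R,t)
for n,X,r in (('white',(439.4,180.3,183),28),('red',(439.4,180.3,140),35),('blue',(459,-168,147),35),('ochre',(655.5,-261,54),35),('olive',(463,-12,54),35)): print(n); lid(big,cb,X,r)
```

```text
[299.16093692 539.9870018  473.54725514]
white
911.0 1235.0 r 58.3 exp 59.6 [440.4 178.7 183. ]
911.0 1236.0 r 58.0 exp 59.6 [440.  178.7 183. ]
911.0 1237.0 r 57.8 exp 59.6 [439.5 178.7 183. ]
910.0 1242.0 r 59.9 exp 59.6 [437.2 179.2 183. ]
red
924.0 1239.0 r 73.8 exp 71.6 [438.9 179.8 140. ]
930.0 1245.0 r 73.8 exp 71.6 [435.9 176.9 140. ]
930.0 1241.0 r 71.1 exp 71.6 [437.8 176.9 140. ]
925.0 1243.0 r 71.8 exp 71.6 [436.9 179.3 140. ]
blue
1633.0 1176.0 r 72.4 exp 72.0 [ 461.1 -166.3  147. ]
1632.0 1176.0 r 70.7 exp 72.0 [ 461.1 -165.8  147. ]
1624.0 1181.0 r 70.8 exp 72.0 [ 458.8 -161.9  147. ]
1636.0 1179.0 r 73.2 exp 72.0 [ 459.6 -167.7  147. ]
ochre
1771.0 814.0 r 64.5 exp 65.2 [ 655.8 -262.    54. ]
1769.0 814.0 r 64.0 exp 65.2 [ 655.8 -260.9   54. ]
1766.0 816.0 r 63.5 exp 65.2 [ 654.8 -259.3   54. ]
1764.0 814.0 r 66.8 exp 65.2 [ 655.9 -258.2   54. ]
olive
1313.0 1189.0 r 66.1 exp 66.4 [461.1 -11.2  54. ]
1315.0 1185.0 r 65.6 exp 66.4 [463.1 -12.3  54. ]
1313.0 1191.0 r 68.1 exp 66.4 [460.  -11.2  54. ]
1311.0 1186.0 r 68.0 exp 66.4 [462.7 -10.2  54. ]
```

All parts are within about 3 mm of where they belong, and the ochre and olive cups have not moved. Handing in.

```bash
python3 -c "
from cell import robot
print(robot.sign_off())"
```

```text
the job is handed in; nothing more can be done
None
```

Both paint sets are stacked and handed in after about 34 s; by camera every placed piece sits within about 3 mm of centre, and the ochre and olive cups have not moved, though the hand-in returned no verdict.

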